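# Sort the hinge leaves and hold the good one on the instrument case

### The job

Two spare hinge leaves stand in the blue rack: first put the red-tagged one upright and fully home in the red reject nest and let go of it. Then gently bring the green-tagged leaf, plate upwards, down to the hinge on the front of the open black instrument case so that its two knuckles sit in the gaps between the three fixed knuckles and all the holes line up well enough for the 8 mm pin to slide through, and finish while holding it still there in the gripper, not resting on or pressing against the case, leaving the pin, the screwdriver, the beaker and the amber jar where they are.

Things in the scene. Friction and masses are not known exactly. Their poses are not given: they have to be found in the camera images.
- leaf_green: loose aluminium hinge leaf, green tag on its top edge, 120-200 g, upright in the rack: plate 10 mm thick (x), 84 wide (y), spanning z = 18 to 78; below it two knuckles, tubes along y, 20 mm outside, 12 mm bore, 12 long, centred at y = +-14.5. Origin: on the bore axis midway between them; z up. Same either way round. Grip across the thickness from above near z = 58, between the rack's cheeks
- leaf_red: loose aluminium hinge leaf, red tag on its top edge, 120-200 g, upright in the rack: plate 10 mm thick (x), 84 wide (y), spanning z = 18 to 78; below it two knuckles, tubes along y, 20 mm outside, 12 mm bore, 12 long, centred at y = +-14.5. Origin: on the bore axis midway between them; z up. Same either way round. Grip across the thickness from above near z = 58, between the rack's cheeks
- case: black open instrument case, 200 (x) x 240 (y) x 90 mm, fixed; its front (own -x) faces the robot roughly and carries the fixed steel hinge leaf: a plate 84 mm wide and along its top three knuckles (20 mm outside, 12 mm bore, 12 long, centred at y = -29, 0, +29 mm), with two 17 mm gaps between, open from above and in front. Origin: centre of underside; y along the hinge, z up
- hinge_bore (a point): centre of the fixed knuckles' bore (middle of the middle knuckle): 118 mm in front of the case's centre, 90 mm above the bench, 12 mm in front of the fixed plate; y along the bore. The holes line up when the green leaf's origin is here with its y along this y, either way round. Let go, the leaf would sink 8 mm, plate onto the fixed knuckles
- rack: blue rack fixed to the bench, base 160 (x) x 112 (y) mm, 60 tall; two places, 45 mm either side of its centre along x. Each is a pair of cheeks (28 to 54 mm either side in y) with grooves 15 mm wide, 20 deep, holding the ends of a plate on ledges 40 mm up; a leaf's origin is then 22 mm up. Leaves lift straight up. Origin: centre of underside. Rack and nest may swap sides
- reject_nest: red nest fixed to the bench, base 100 (x) x 130 (y) mm, 60 tall, one empty place at its centre: two cheeks (28 to 48 mm either side in y, then end walls) with grooves along y, 18 mm wide, flared mouths 26 mm wide, ledges 40 mm up. A leaf lowered with its y along the nest's y (either way round) stands with its origin over the nest's centre, 22 mm up. Origin: centre of underside
- pin: loose brass hinge pin, 8 mm thick, 78 mm long, with a small flat head, lying on the bench between robot and case; not used yet, leave it alone. Origin: on the bench under its middle
- screwdriver: screwdriver lying on the bench near the robot; bystander. Origin: on the bench under it
- reagent_jar: amber glass jar with black cap, 60 mm across, 100 mm tall; bystander. Origin: centre of its underside
- beaker: glass beaker, 64 mm across, 75 mm tall; bystander. Origin: centre of its underside
Things that resemble listed ones, but are neither listed nor needed, are in the scene too. Leave any brown, turquoise or yellow look-alike of the leaf_green alone.

How it is judged:
On the way, in this order (a step that is already met when the one before it is completed fails the run):
1. the red-tagged leaf stands fully home in the reject nest, let go and at rest (x of leaf_red in the frame of reject_nest between -0.005 and 0.005 m and y of leaf_red in the frame of reject_nest between -0.0075 and 0.0075 m and z of leaf_red in the frame of reject_nest between 0.018 and 0.026 m and angle between leaf_red's own z axis and vertical below 0.15 rad and contact force between each of the arm, the fingers and leaf_red below 0.1 N and linear speed of leaf_red below 0.02 m/s), for 0.2 s.
2. the green-tagged leaf is held in the hinge with all the holes lined up (distance between leaf_green and hinge_bore below 0.0045 m and angle between the y axis of leaf_green and the y axis of case, either way round below 0.09 rad and contact force between the fingers and leaf_green above 2 N and contact force between leaf_green and case below 3 N and linear speed of leaf_green below 0.02 m/s), for 0.3 s.
At the end, for the whole second after the job is handed in: Red leaf stands in the reject nest, untouched, within 5 mm across, 7.5 mm along, 4 mm in height and 0.15 rad. Green leaf's bore centre within 4.5 mm and its axis within 0.09 rad of the fixed bore, gripped with over 2 N, at rest, under 3 N on the case. No bystander moved 20 mm (all of step 1 and all of step 2 and distance of each of pin, screwdriver, reagent_jar, beaker from where it was at the start of the episode below 0.02 m); the arm keeps its last pose, push and grip.
It fails at once if a bystander is disturbed (distance of any of pin, screwdriver, reagent_jar, beaker from where it was at the start of the episode above 0.03 m).
It fails at once if the green leaf is jammed hard against the case (contact force between leaf_green and case above 40 N).
It also fails if it takes over 59 s, if anything falls off the work surface, if the arm or the gripper's body presses on something with over 40 N, if the wrist force passes 120 N, or if a joint passes its speed limit or range.

### The arm

A 7-joint arm with a two-finger parallel gripper is mounted at the origin on the work surface. World frame = base frame: x ahead of the robot, y to its left, z up, the work surface at z = 0. Lengths are in m, angles in rad, forces in N, time in s.
With the tool pointing down it reaches from about 0.4 to 0.9 m from the base axis. Payload 5.6 kg.
Tool frame: the origin (TCP) lies on the centre line of the jaws, within the pads' length; the fingertips stand 19 mm ahead of it and the grasp point (between the pads) is the TCP; z points along the fingers, y is the line along which they close (so a half turn about z gives the same grasp; the last joint's range is limited). The gripper opens to 92 mm and grips with 3 to 60 N. Pads are 20 mm wide; open, the fingers measure 128 mm over their backs; the gripper's body (75 mm by 189 mm) begins 69 mm behind the grasp point.
Start: joints at [1.227, 0.468, -0.012, 1.603, 0.006, 1.071, -0.056], TCP at [0.193, -0.621, 0.234] pointing down, gripper open.
Joint ranges: [-2.53, 2.53], [-0.31, 2.02], [-1.57, 1.55], [0.28, 2.44], [-1.29, 4.43], [0.15, 1.84], [-2.92, 2.92]. Speed limits (rad/s): [2.57, 2.57, 3.14, 3.14, 3.14, 3.14, 3.14].

### API

Orientations are given as a rotation vector (axis times angle).
In Python, from cell import read_state, optics, arm gives the robot as it stands. The module is installed in compiled form; this text tells all that it offers.
- The arm moves only by the shell command python3 -m pendant 'ROWS' [FORCE]. ROWS is JSON, a list that holds one entry, the list of rows, each a list of 7 numbers: the gripper's target within -1 to 1 (fully open at 1, half-way at 0, shut at -1), then the shift along the tool's x, y, z in mm, then the turn, a rotation vector about the tool's x, y, z in degrees. In form: [[[jaw, x, y, z, ax, ay, az], ...]]. A call has 1 to 12 rows; each row is the pose to reach, as a shift and turn from the pose commanded when the call began, along the tool's axes at that moment; what a row does not reach only later rows make up. A row lasts 1/12 s, in which the tool goes at most 41.7 mm and 7.16 degrees, less where a joint would pass 70% of its speed; a pose out of reach is approached as far as the arm can. A call with a gripper value outside its range is refused whole. The fingers move at their own pace and stop on an object; FORCE is the grip in N (left out, the last holds). Time passes only in rows, so rows that repeat a pose let the fingers close. It gives the time, the measured TCP pose, the force, the opening and the grip force at its end, in the units of the state.
- read_state(): the state, without advancing time (a new reading comes with each control period).
- optics.read_camera(name): name is "side" or "top"; returns the picture (480x640x3 uint8, red, green, blue); there is no depth.
- optics.camera_model(name): a dict with "K" (3x3 intrinsics, pixels), "R" (3x3) and "t" (3): a world point X has camera coordinates R X + t. Camera axes: x right, y down, z forward; pixel columns grow to the right and rows downward; lengths in m; the calibration is good to about 2 mm. A picture is of the moment at which its call begins. camera_model takes no time and is no camera call.
- arm.hand_in(): hands the job in; it is judged then, once.
The state is a dict: "t": time; "qpos": joint angles; "qd": joint speeds; "effort": joint torques, N m; "ee_pos": TCP position; "eef_rot": TCP orientation; "wrist_force": force on the tool from outside, world axes, zero at the start; "wrist_torque": the same for the moment, N m; "grip_width": finger opening in m; "gripper_force": force on a finger pad.
Only numpy, scipy, OpenCV 4.12 (cv2) and the standard library are available. Lean on these libraries where they do the work, as an engineer would, in place of code of your own. Each camera call takes 0.05 s, during which the arm holds its last target. There are 200 camera calls.

## Working session

There is one attempt and no reset: what is moved stays moved. The work goes in short steps, Python scripts to look and compute and a shell command to move; the robot and the scene stay as the last step left them, time stands still between calls to the robot, and variables do not carry over. Pictures are saved under pics/ and viewed, at most 10 in all, crops included, and the job is handed in when it is done.

```bash
mkdir -p pics; python3 - <<'E'
from cell import read_state, optics
import cv2
for n in("side","top"):
    im=optics.read_camera(n); cv2.imwrite(f"pics/{n}0.png",im[...,::-1])
    m=optics.camera_model(n); print(n,m["K"].round(1).tolist(),m["R"].round(3).tolist(),m["t"].round(3).tolist())
s=read_state();print({k:s[k] for k in("t","ee_pos","eef_rot","grip_width")})
E
```

```text
side [[470.9, 0.0, 326.6], [0.0, 470.9, 236.6], [0.0, 0.0, 1.0]] [[-0.717, -0.697, -0.015], [-0.513, 0.542, -0.665], [0.472, -0.47, -0.746]] [0.301, 0.344, 0.997]
top [[611.1, 0.0, 325.4], [0.0, 611.1, 240.4], [0.0, 0.0, 1.0]] [[0.006, -1.0, 0.009], [-0.999, -0.007, -0.042], [0.042, -0.009, -0.999]] [-0.081, 0.472, 1.397]
{'t': 0.1, 'ee_pos': array([ 0.19234611, -0.62037084,  0.23273557]), 'eef_rot': array([-3.10461341e+00, -4.70312535e-01,  5.45579359e-04]), 'grip_width': 0.09197718897046497}
```

View pics/top0.png

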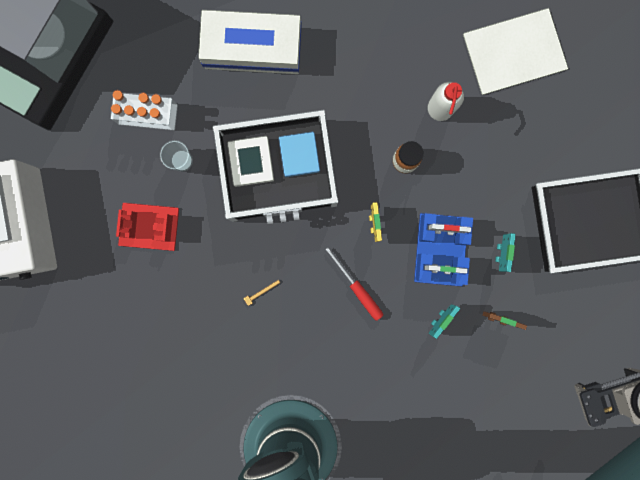

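View pics/side0.png

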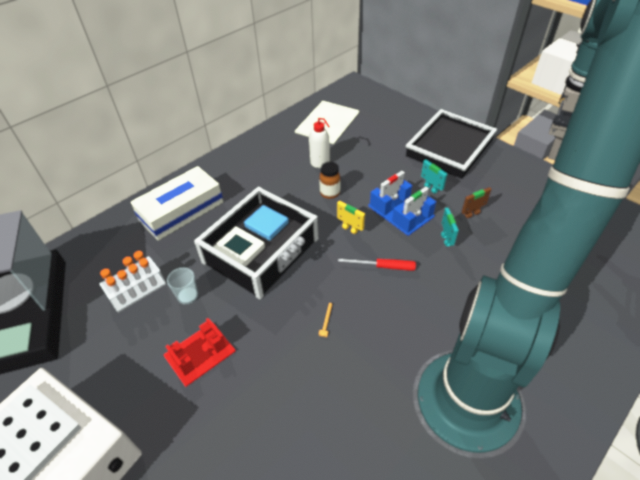

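Top view: the case is at (277,165) with its hinge at (283,214), the red nest at (149,227) and the rack at (444,248), holding the red-tagged leaf at (451,228) and the green-tagged leaf at (445,269). Look-alikes to avoid: yellow (376,222), turquoise (507,252) and (445,321), brown (508,320). Next I'll check these choices in enlarged crops.

```bash
python3 - <<'E'
import cv2,numpy as np
def crop(f,x,y,w,h,s):
    c=cv2.resize(cv2.imread(f)[y:y+h,x:x+w],None,fx=s,fy=s,interpolation=cv2.INTER_CUBIC)
    for i in range(0,w,10):
        L=8 if (x+i)%20 else 4
        if (x+i)%10==0 or 1: cv2.line(c,(i*s,0),(i*s,6),(255,255,255),1); cv2.putText(c,str(x+i),(i*s,16),0,.33,(255,255,255),1) if i%20==0 else 0
    for i in range(0,h,10): cv2.line(c,(0,i*s),(6,i*s),(255,255,255),1); cv2.putText(c,str(y+i),(8,i*s+4),0,.33,(255,255,255),1)
    return c
A=np.zeros((600,800,3),np.uint8)
def put(c,x,y): A[y:y+c.shape[0],x:x+c.shape[1]]=c
put(crop("pics/top0.png",410,205,70,90,6),0,0)       # 420x540
put(crop("pics/top0.png",110,195,75,60,5),422,0)     # 375x300
put(crop("pics/top0.png",210,190,130,40,2),422,302)
put(crop("pics/top0.png",255,195,60,35,6),422,385)
cv2.imwrite("pics/c1.png",A)
E
```

```text
(no output)
```

View pics/c1.png

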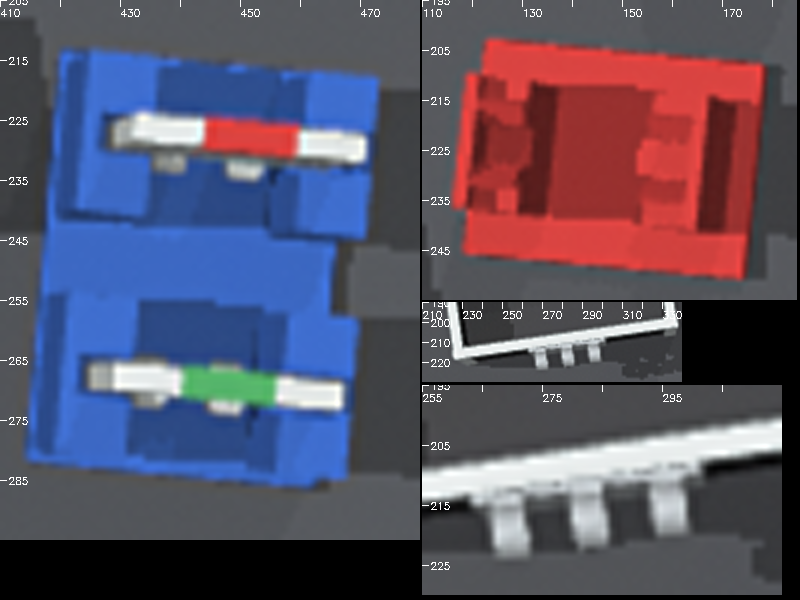

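The crop confirms the choice: red-tagged leaf top at (451,228), green-tagged at (448,269), both white plates in the blue rack. The nest base corners and the three fixed knuckles, near (267,218), (281,216) and (295,214), also show clearly. Next, the same crops from the side camera.

```bash
cat > h.py <<'E'
import cv2,numpy as np
from scipy.optimize import least_squares
def crop(f,x,y,w,h,s):
    c=cv2.resize(cv2.imread(f)[y:y+h,x:x+w],None,fx=s,fy=s,interpolation=cv2.INTER_CUBIC)
    for i in range(0,w,10):
        cv2.line(c,(i*s,0),(i*s,6),(255,255,255),1)
        if i%20==0: cv2.putText(c,str(x+i),(i*s,16),0,.33,(255,255,255),1)
    for i in range(0,h,10): cv2.line(c,(0,i*s),(6,i*s),(255,255,255),1); cv2.putText(c,str(y+i),(8,i*s+4),0,.33,(255,255,255),1)
    return c
def sheet(name,items):
    A=np.zeros((600,800,3),np.uint8)
    for c,x,y in items: A[y:y+c.shape[0],x:x+c.shape[1]]=c[:600-y,:800-x]
    cv2.imwrite(name,A)
def proj(m,X):
    c=np.atleast_2d(X)@m["R"].T+m["t"]; p=c@m["K"].T; return p[:,:2]/p[:,2:]
def unproj(m,uv,z):
    d=m["R"].T@np.linalg.solve(m["K"],[uv[0],uv[1],1]); C=-m["R"].T@m["t"]
    return C+d*(z-C[2])/d[2]
E
python3 - <<'E'
from h import *
f="pics/side0.png"
sheet("pics/c2.png",[(crop(f,365,160,80,75,5),0,0),(crop(f,160,315,78,70,5),405,0),(crop(f,265,220,60,70,3),0,380),(crop(f,270,228,40,45,5),405,355)])
E
```

```text
(no output)
```

View pics/c2.png

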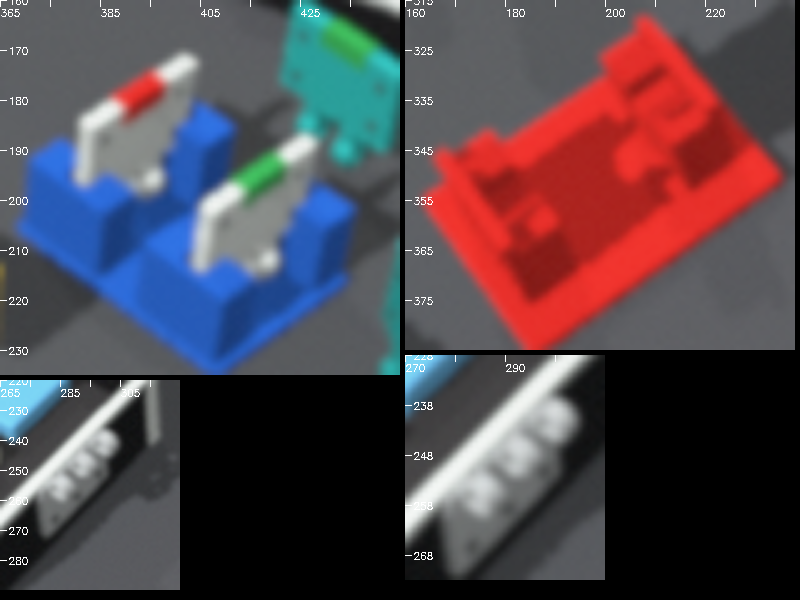

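```bash
cat > m.py <<'E'
from h import *
from cell import optics
T,S=optics.camera_model("top"),optics.camera_model("side")
def fit(pts,g0,extra=0):
    # pts: (model,(u,v),local xyz)
    def r(p):
        c,s=np.cos(p[2]),np.sin(p[2]); out=[]
        for m,uv,l in pts:
            X=[p[0]+c*l[0]-s*l[1],p[1]+s*l[0]+c*l[1],l[2]]
            out+=list(proj(m,X)[0]-uv)
        return out
    o=least_squares(r,g0); return o.x,np.array(o.fun).reshape(-1,2).round(1).tolist()
E
python3 - <<'E'
from m import *
# yaw: local +y -> world +y (image left in top), +x -> away (image up)
f=lambda a,z:[(a*0,0)]
for hb in(.006,.012):
  B=lambda x,y:(x*.05,y*.065,hb)
  t=[(T,(122.6,203),B(1,1)),(T,(178.2,208),B(1,-1)),(T,(174,250.6),B(-1,-1)),(T,(118.2,245.4),B(-1,1))]
  s=[(S,(164,353.4),B(1,1)),(S,(186,385),B(-1,1)),(S,(235.6,350.6),B(-1,-1))]
  for q in(t,s,t+s):
    x,r=fit(q,[.5,.3,0]); print("nest",hb,x.round(4),r)
P=lambda u,v:((u)/6+410,v/6+205)
for n,l,r in(("red",P(130,128),P(366,147)),("green",P(113,377),P(343,396))):
  print(n,fit([(T,l,(0,.042,.1)),(T,r,(0,-.042,.1))],[.5,-.2,0]))
Q=lambda x,y:((x)/5+365,y/5+160)
# side: near-left top corner (+y? end) and far
for n,l,r in(("red",Q(85,122),Q(190,60)),("green",Q(205,205),Q(308,142))):
  print(n,"side",fit([(S,l,(0,.042,.1)),(S,r,(0,-.042,.1))],[.5,-.2,0]))
H=lambda x,y:((x-422)/6+255,(y-385)/6+195)
k=[(T,H(509,527),(0,.029,.09)),(T,H(590,519),(0,0,.09)),(T,H(669,507),(0,-.029,.09))]
print("hinge",fit(k,[.5,.1,0]))
c=[(T,(214,127),(.1,.12,.09)),(T,(324,112),(.1,-.12,.09)),(T,(228,218),(-.1,.12,.09)),(T,(337,206),(-.1,-.12,.09))]
x,r=fit(c,[.6,.1,0]);print("case",x,r, x[0]-.118*np.cos(x[2]),x[1]-.118*np.sin(x[2]))
E
```

```text
nest 0.006 [ 0.5016  0.3307 -0.0838] [[-0.2, -0.4], [0.3, -0.3], [0.2, 0.2], [-0.3, 0.4]]
nest 0.006 [ 0.5004  0.3302 -0.102 ] [[0.0, -0.0], [-0.6, 0.4], [0.6, -0.5]]
nest 0.006 [ 0.5012  0.3305 -0.0898] [[0.0, -0.4], [0.5, 0.1], [0.1, 0.6], [-0.4, 0.3], [-0.4, 0.3], [-0.5, 0.3], [0.3, -1.0]]
nest 0.012 [ 0.5012  0.329  -0.0838] [[-0.3, -0.5], [0.5, -0.3], [0.3, 0.4], [-0.5, 0.4]]
nest 0.012 [ 0.4969  0.331  -0.1025] [[-0.2, -0.1], [-0.7, 0.5], [0.9, -0.6]]
nest 0.012 [ 0.4997  0.3299 -0.0889] [[-0.6, 0.0], [0.1, 0.4], [-0.3, 1.1], [-1.0, 0.9], [-0.6, -0.7], [-0.5, -0.6], [0.5, -2.1]]
red (array([ 0.4976215 , -0.34930314, -0.07367339]), [[0.3, 0.0], [-0.3, -0.0]])
green (array([ 0.40796101, -0.34190205, -0.07588495]), [[-0.2, -0.0], [0.2, 0.0]])
red side (array([ 0.49505391, -0.34558576, -0.10956925]), [[-0.2, 0.3], [0.2, -0.3]])
green side (array([ 0.40610527, -0.3371095 , -0.10928331]), [[-0.4, 0.6], [0.5, -0.7]])
hinge (array([0.51927924, 0.01544472, 0.13178443]), [[0.1, 0.1], [-0.1, -0.2], [-0.0, 0.1]])
case [0.63180356 0.03193453 0.14059457] [[1.4, 0.8], [0.2, 1.4], [-1.0, 0.2], [-0.5, -2.4]] 0.5149678873299252 0.01539897294461666
```

```bash
cat > go.py <<'E'
import sys,numpy as np
from scipy.spatial.transform import Rotation as R
from cell import read_state
# go.py x y z yaw(of tool y axis in world)
def delta(x,y,z,a):
    s=read_state(); R0=R.from_rotvec(s["eef_rot"])
    ty=np.array([np.cos(a),np.sin(a),0]); tz=np.array([0,0,-1.]); tx=np.cross(ty,tz)
    Rt=R.from_matrix(np.c_[tx,ty,tz])
    d=R0.inv().apply(np.array([x,y,z])-s["ee_pos"])*1000
    r=(R0.inv()*Rt).as_rotvec(degrees=True)
    print("t",round(s["t"],2),"pos",s["ee_pos"].round(4),"shift",d.round(1),"turn",r.round(2),"gw",round(s["grip_width"],4),"gf",round(s["gripper_force"],1),"wf",np.round(s["wrist_force"],1))
if __name__=="__main__": delta(*map(float,sys.argv[1:]))
E
python3 go.py .4968 -.348 .2 -.085
```

```text
t 0.1 pos [ 0.1923 -0.6204  0.2327] shift [ 371.5 -169.9   33. ] turn [-8.00e-02 -5.00e-02 -6.79e+01] gw 0.092 gf 0.0 wf [-0.7  0.   0.1]
```

```bash
python3 -m pendant '[[[1,32,-15,3,0,0,-6],[1,63,-29,6,0,0,-12],[1,95,-43,8,0,0,-18],[1,127,-58,11,0,0,-24],[1,158,-72,14,0,0,-30],[1,190,-87,17,0,0,-36],[1,222,-101,20,0,0,-42],[1,253,-116,23,0,0,-48],[1,285,-130,25,0,0,-54],[1,317,-145,28,0,0,-60],[1,345,-158,31,0,0,-65],[1,371.5,-170,33,-0.1,0,-67.9]]]' 20; python3 -m pendant '[[[1,0,0,0,0,0,0],[1,0,0,0,0,0,0],[1,0,0,0,0,0,0],[1,0,0,0,0,0,0]]]'; python3 go.py .4968 -.348 .08 -.085
```

```text
t: 1.1
ee_pos: [0.4981, -0.3465, 0.2]
eef_rot: [2.308, 2.131, 0.001]
wrist_force: [0.6, -1.3, 0.8]
grip_width: 0.0921
gripper_force: 0.0
t: 1.43
ee_pos: [0.4958, -0.3499, 0.2003]
eef_rot: [2.316, 2.121, -0.001]
wrist_force: [0.5, -0.2, 0.4]
grip_width: 0.0916
gripper_force: 0.0
t 1.43 pos [ 0.4958 -0.3499  0.2003] shift [  2.1   0.8 120.3] turn [ 0.02  0.09 -0.15] gw 0.0916 gf 0.0 wf [ 0.5 -0.2  0.4]
```

```bash
python3 -m pendant '[[[1,2,1,20,0,0,0],[1,2,1,45,0,0,0],[1,2,1,70,0,0,0],[1,2,1,90,0,0,0],[1,2,1,105,0,0,0],[1,2,1,115,0,0,0],[1,2,1,120,0,0,0],[1,2,1,120,0,0,0],[1,2,1,120,0,0,0]]]'; python3 -m pendant '[[[-1,0,0,0,0,0,0],[-1,0,0,0,0,0,0],[-1,0,0,0,0,0,0],[-1,0,0,0,0,0,0],[-1,0,0,0,0,0,0],[-1,0,0,0,0,0,0],[-1,0,0,0,0,0,0],[-1,0,0,0,0,0,0],[-1,0,0,0,0,0,0],[-1,0,0,0,0,0,0],[-1,0,0,0,0,0,0],[-1,0,0,0,0,0,0]]]' 20; python3 go.py .4968 -.348 .22 -.085
```

```text
t: 2.18
ee_pos: [0.4985, -0.3473, 0.0812]
eef_rot: [2.313, 2.122, 0.0]
wrist_force: [0.5, 0.1, 0.5]
grip_width: 0.0918
gripper_force: 0.0
t: 3.18
ee_pos: [0.4983, -0.3466, 0.0805]
eef_rot: [2.313, 2.124, 0.0]
wrist_force: [-0.5, 0.3, -0.3]
grip_width: 0.0141
gripper_force: 0.0
t 3.18 pos [ 0.4983 -0.3466  0.0805] shift [  -1.6   -1.2 -139.5] turn [0.07 0.05 0.  ] gw 0.0141 gf 0.0 wf [-0.5  0.3 -0.3]
```

Nearly closed; give it a little more time, then lift.

```bash
python3 -m pendant '[[[-1,0,0,0,0,0,0],[-1,0,0,0,0,0,0],[-1,0,0,0,0,0,0],[-1,0,0,0,0,0,0],[-1,0,0,0,0,0,0],[-1,0,0,0,0,0,0]]]'; python3 -m pendant '[[[-1,0,0,-5,0,0,0],[-1,0,0,-12,0,0,0],[-1,0,0,-25,0,0,0],[-1,0,0,-40,0,0,0],[-1,0,0,-60,0,0,0],[-1,0,0,-80,0,0,0],[-1,0,0,-100,0,0,0],[-1,0,0,-115,0,0,0],[-1,0,0,-128,0,0,0],[-1,0,0,-136,0,0,0],[-1,0,0,-140,0,0,0],[-1,0,0,-140,0,0,0]]]'; python3 go.py .5012 .330 .22 -.089
```

```text
t: 3.68
ee_pos: [0.4982, -0.3466, 0.0805]
eef_rot: [2.313, 2.124, 0.0]
wrist_force: [-0.1, -0.0, -0.1]
grip_width: 0.0095
gripper_force: 20.0
t: 4.68
ee_pos: [0.4984, -0.3467, 0.2215]
eef_rot: [2.312, 2.123, 0.001]
wrist_force: [0.6, 0.1, -2.6]
grip_width: 0.0098
gripper_force: 20.0
t 4.68 pos [ 0.4984 -0.3467  0.2215] shift [ 6.745e+02 -5.470e+01  2.000e-01] turn [0.14 0.1  0.23] gw 0.0098 gf 20.0 wf [ 0.6  0.1 -2.6]
```

```bash
python3 -m pendant '[[[-1,8,-1,0,0,0,0],[-1,25,-2,0,0,0,0],[-1,50,-4,0,0,0,0],[-1,80,-6,0,0,0,0],[-1,112,-9,0,0,0,0],[-1,145,-12,0,0,0,0],[-1,178,-14,0,0,0,0],[-1,211,-17,0,0,0,0],[-1,244,-20,0,0,0,0],[-1,274,-22,0,0,0,0],[-1,300,-24,0,0,0,0],[-1,320,-26,0,0,0,0]]]'; python3 -m pendant '[[[-1,20,-2,0,0,0,0],[-1,45,-4,0,0,0,0],[-1,75,-6,0,0,0,0],[-1,108,-9,0,0,0,0],[-1,141,-11,0,0,0,0],[-1,174,-14,0,0,0,0],[-1,207,-17,0,0,0,0],[-1,240,-19,0,0,0,0],[-1,270,-22,0,0,0,0],[-1,295,-24,0,0,0,0],[-1,315,-25,0,0,0,0],[-1,330,-27,0,0,0,0]]]';  python3 -m pendant '[[[-1,0,0,0,0,0,0],[-1,0,0,0,0,0,0],[-1,0,0,0,0,0,0],[-1,0,0,0,0,0,0]]]'; python3 go.py .5012 .330 .15 -.089
```

```text
t: 5.68
ee_pos: [0.4982, -0.0221, 0.2194]
eef_rot: [-2.31, -2.128, 0.001]
wrist_force: [0.3, -0.5, -2.2]
grip_width: 0.0099
gripper_force: 20.0
t: 6.68
ee_pos: [0.4989, 0.3081, 0.2186]
eef_rot: [-2.311, -2.128, 0.002]
wrist_force: [0.4, 0.1, -1.8]
grip_width: 0.0102
gripper_force: 20.0
t: 7.02
ee_pos: [0.5006, 0.3041, 0.2193]
eef_rot: [2.314, 2.122, -0.002]
wrist_force: [-0.7, -0.8, -1.1]
grip_width: 0.0097
gripper_force: 20.0
t 7.02 pos [0.5006 0.3041 0.2193] shift [26.  -1.7 69.3] turn [0.04 0.14 0.14] gw 0.0097 gf 20.0 wf [-0.7 -0.8 -1.1]
```

```bash
python3 -m pendant '[[[-1,5,0,5,0,0,0],[-1,12,-1,15,0,0,0],[-1,19,-1,30,0,0,0],[-1,24,-2,45,0,0,0],[-1,26,-2,58,0,0,0],[-1,26,-2,65,0,0,0],[-1,26,-2,69,0,0,0],[-1,26,-2,69,0,0,0],[-1,26,-2,69,0,0,0],[-1,26,-2,69,0,0,0]]]'; python3 - <<'E'
from h import *
from cell import optics
for n in("side","top"): cv2.imwrite(f"pics/{n}1.png",optics.read_camera(n)[...,::-1])
sheet("pics/c3.png",[(crop("pics/top1.png",100,190,100,75,4),0,0),(crop("pics/side1.png",150,270,95,120,4),405,0),(crop("pics/top1.png",420,250,60,40,6),0,302)])
E
python3 go.py .5012 .330 .08 -.089
```

```text
t: 7.85
ee_pos: [0.5013, 0.3318, 0.1515]
eef_rot: [2.313, 2.123, 0.002]
wrist_force: [0.4, -0.5, -2.2]
grip_width: 0.01
gripper_force: 20.0
t 7.95 pos [0.5013 0.3318 0.1517] shift [-1.8 -0.1 71.7] turn [0.15 0.01 0.21] gw 0.0097 gf 20.0 wf [ 0.4  0.8 -1.4]
```

View pics/c3.png

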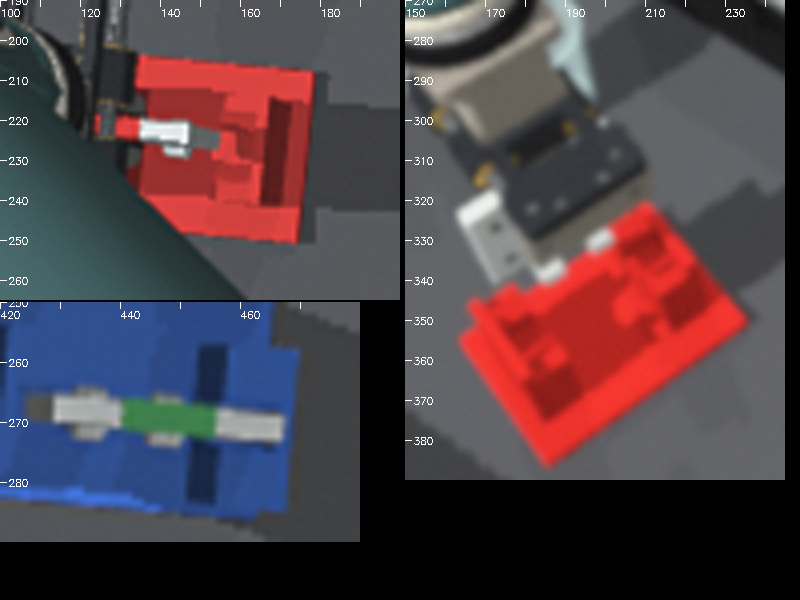

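```bash
python3 - <<'E'
from m import *
print("top right end",unproj(T,(147,223.2),.1715).round(4))
a=-.085
for dy in(0,-.0015,.0015):
  O=lambda x,y,z:np.array([.5013-np.sin(a)*(y+dy)+np.cos(a)*x,.3318+np.cos(a)*(y+dy)+np.sin(a)*x,.0935+z])
  print(dy,"top end",proj(T,O(0,-.042,.078)).round(1),"side TL",proj(S,O(-.005,.042,.078)).round(1),"knuck",proj(S,O(-.005,.0145,-.008)).round(1),proj(S,O(-.005,-.0145,-.008)).round(1))
E
```

```text
top right end [0.4985 0.2868 0.1715]
0 top end [[145.5 223.5]] side TL [[163.9 326. ]] knuck [[186.5 339.7]] [[198.4 331.8]]
-0.0015 top end [[146.2 223.6]] side TL [[164.6 325.6]] knuck [[187.2 339.3]] [[199.  331.3]]
0.0015 top end [[144.7 223.5]] side TL [[163.2 326.5]] knuck [[185.9 340.1]] [[197.8 332.2]]
```

The picture shows the red leaf held upright over the nest, with its right top end at (147,223) in the top view and its knuckles at (187,338) and (199,330) in the side view. That matches the prediction within about 2 mm. I'll lower it.

```bash
python3 -m pendant '[[[-1,0,0,8,0,0,0],[-1,0,0,16,0,0,0],[-1,0,0,24,0,0,0],[-1,0,0,32,0,0,0],[-1,0,0,40,0,0,0],[-1,0,0,46,0,0,0],[-1,0,0,52,0,0,0],[-1,0,0,57,0,0,0],[-1,0,0,62,0,0,0],[-1,0,0,66,0,0,0],[-1,0,0,66,0,0,0],[-1,0,0,66,0,0,0]]]'; python3 -m pendant '[[[-1,0,0,2,0,0,0],[-1,0,0,4,0,0,0],[-1,0,0,4,0,0,0],[-1,0,0,4,0,0,0]]]';python3 go.py .5012 .330 .08 -.089
```

```text
t: 8.95
ee_pos: [0.5009, 0.3316, 0.0848]
eef_rot: [2.313, 2.124, 0.0]
wrist_force: [0.5, 0.6, -2.8]
grip_width: 0.01
gripper_force: 20.0
t: 9.28
ee_pos: [0.5009, 0.3316, 0.0809]
eef_rot: [2.313, 2.124, 0.0]
wrist_force: [0.8, 0.3, -2.3]
grip_width: 0.01
gripper_force: 20.0
t 9.28 pos [0.5009 0.3316 0.0809] shift [-1.6  0.4  0.9] turn [0.08 0.06 0.23] gw 0.01 gf 20.0 wf [ 0.8  0.3 -2.3]
```

```bash
python3 -m pendant '[[[-1,0,0,1,0,0,0],[-1,0,0,1,0,0,0],[0.1,0,0,1,0,0,0],[0.1,0,0,1,0,0,0],[0.1,0,0,1,0,0,0],[0.1,0,0,1,0,0,0],[0.1,0,0,1,0,0,0],[0.1,0,0,1,0,0,0],[0.1,0,0,1,0,0,0],[0.1,0,0,1,0,0,0],[0.1,0,0,1,0,0,0],[0.1,0,0,1,0,0,0]]]'; python3 -m pendant '[[[0.1,0,0,-15,0,0,0],[0.1,0,0,-40,0,0,0],[0.1,0,0,-70,0,0,0],[0.1,0,0,-105,0,0,0],[0.1,-10,0,-140,0,0,0],[0.1,-35,0,-150,0,0,0],[0.1,-75,0,-150,0,0,0],[0.1,-115,0,-150,0,0,0],[0.1,-155,0,-150,0,0,0],[0.1,-185,0,-150,0,0,0],[0.1,-200,0,-150,0,0,0],[0.1,-200,0,-150,0,0,0]]]'; python3 - <<'E'
from h import *
from cell import optics
for n in("side","top"): cv2.imwrite(f"pics/{n}2.png",optics.read_camera(n)[...,::-1])
sheet("pics/c4.png",[(crop("pics/top2.png",110,195,75,60,5),0,0),(crop("pics/side2.png",155,290,90,100,4),405,0),(crop("pics/top2.png",200,190,130,80,3),0,302)])
E
python3 go.py .4075 -.340 .2 -.085
```

```text
t: 10.28
ee_pos: [0.5009, 0.3316, 0.0798]
eef_rot: [2.313, 2.124, 0.0]
wrist_force: [0.4, 0.2, -0.3]
grip_width: 0.0505
gripper_force: 0.0
t: 11.28
ee_pos: [0.4838, 0.128, 0.23]
eef_rot: [2.318, 2.115, -0.002]
wrist_force: [-0.2, -0.8, -0.4]
grip_width: 0.0506
gripper_force: 0.0
t 11.38 pos [0.4839 0.1325 0.2303] shift [-477.3  -35.6   30.5] turn [ 0.12  0.03 -0.06] gw 0.0508 gf 0.0 wf [-0.   0.7 -0. ]
```

View pics/c4.png

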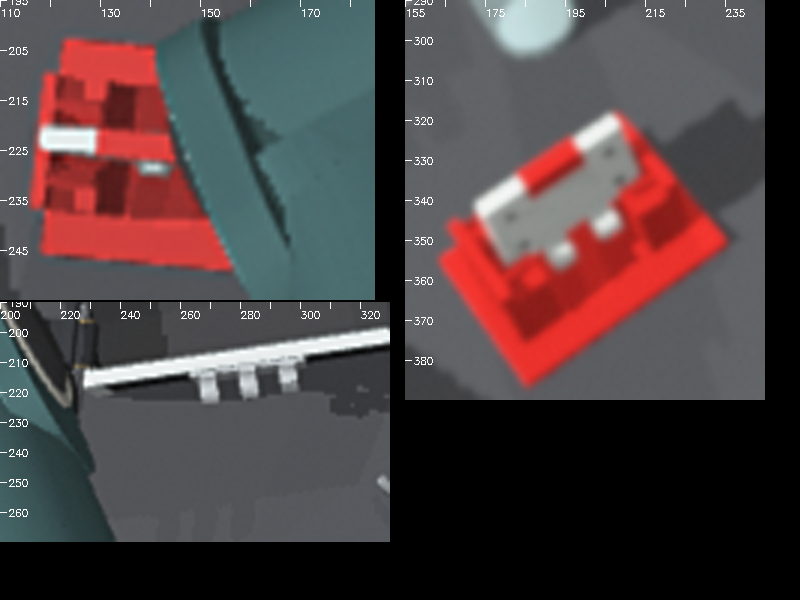

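```bash
python3 - <<'E'
from m import *
e=unproj(T,(118,222.6),.1);n=np.array([.5012,.3305]);c,s=np.cos(-.089),np.sin(-.089)
d=e[:2]-n;print("left end local",(c*d[0]+s*d[1]).round(4),(-s*d[0]+c*d[1]-.042).round(4))
q=lambda x,y:((x-405)/4+155,y/4+290)
print(fit([(S,q(475,205),(0,.042,.1)),(S,q(620,120),(0,-.042,.1))],[.5,.33,0]))
O=lambda l:[n[0]+c*l[0]-s*l[1],n[1]+s*l[0]+c*l[1],l[2]]
print(proj(S,[O((0,.042,.1)),O((0,-.042,.1))]),q(475,205),q(620,120))
E
```

```text
left end local -0.0005 -0.003
(array([ 0.49993199,  0.3297872 , -0.15553557]), [[0.1, -0.1], [-0.1, 0.1]])
[[172.6196296  341.93414674]
 [207.34727455 319.09598994]] (172.5, 341.25) (208.75, 320.0)
```

The red leaf stands home in the nest: the top-left end is at (118,223), about 0.5 mm across and 1–3 mm along from the centre, and it is released. Next, the green leaf.

```bash
python3 -m pendant '[[[0.3,-10,-1,2,0,0,0],[0.5,-30,-2,4,0,0,0],[0.7,-60,-4,6,0,0,0],[1,-98,-7,8,0,0,0],[1,-137,-10,10,0,0,0],[1,-176,-13,12,0,0,0],[1,-215,-16,14,0,0,0],[1,-254,-19,16,0,0,0],[1,-293,-22,18,0,0,0],[1,-332,-25,20,0,0,0],[1,-370,-28,22,0,0,0],[1,-405,-30,24,0,0,0]]]';  python3 -m pendant '[[[1,-30,-2,1,0,0,0],[1,-52,-4,3,0,0,0],[1,-67,-5,5,0,0,0],[1,-74,-6,6,0,0,0],[1,-74,-6,6,0,0,0],[1,-74,-6,6,0,0,0],[1,-74,-6,6,0,0,0],[1,-74,-6,6,0,0,0]]]'; python3 go.py .408 -.342 .08 -.085
```

```text
t: 12.38
ee_pos: [0.4193, -0.2699, 0.2062]
eef_rot: [2.311, 2.126, 0.0]
wrist_force: [0.4, -0.7, -0.2]
grip_width: 0.0919
gripper_force: 0.0
t: 13.05
ee_pos: [0.408, -0.3402, 0.2007]
eef_rot: [2.31, 2.127, 0.001]
wrist_force: [-0.2, 0.7, -0.5]
grip_width: 0.0916
gripper_force: 0.0
t 13.05 pos [ 0.408  -0.3402  0.2007] shift [-1.700e+00 -1.000e-01  1.207e+02] turn [0.09 0.04 0.15] gw 0.0916 gf 0.0 wf [-0.2  0.7 -0.5]
```

```bash
python3 -m pendant '[[[1,-2,0,20,0,0,0],[1,-2,0,45,0,0,0],[1,-2,0,70,0,0,0],[1,-2,0,90,0,0,0],[1,-2,0,105,0,0,0],[1,-2,0,115,0,0,0],[1,-2,0,120,0,0,0],[1,-2,0,120,0,0,0],[1,-2,0,120,0,0,0]]]'; python3 -m pendant '[[[-1,0,0,0,0,0,0],[-1,0,0,0,0,0,0],[-1,0,0,0,0,0,0],[-1,0,0,0,0,0,0],[-1,0,0,0,0,0,0],[-1,0,0,0,0,0,0],[-1,0,0,0,0,0,0],[-1,0,0,0,0,0,0],[-1,0,0,0,0,0,0],[-1,0,0,0,0,0,0],[-1,0,0,0,0,0,0],[-1,0,0,0,0,0,0]]]' 25; python3 -m pendant '[[[-1,0,0,0,0,0,0],[-1,0,0,0,0,0,0],[-1,0,0,0,0,0,0],[-1,0,0,0,0,0,0],[-1,0,0,0,0,0,0],[-1,0,0,0,0,0,0]]]'; python3 -m pendant '[[[-1,0,0,-5,0,0,0],[-1,0,0,-12,0,0,0],[-1,0,0,-25,0,0,0],[-1,0,0,-40,0,0,0],[-1,0,0,-60,0,0,0],[-1,0,0,-80,0,0,0],[-1,0,0,-100,0,0,0],[-1,0,0,-115,0,0,0],[-1,0,0,-128,0,0,0],[-1,0,0,-136,0,0,0],[-1,0,0,-140,0,0,0],[-1,0,0,-140,0,0,0]]]'; python3 go.py .5193 .0155 .22 .132
```

```text
t: 13.8
ee_pos: [0.4078, -0.3438, 0.081]
eef_rot: [2.311, 2.124, 0.001]
wrist_force: [0.4, 0.5, 0.1]
grip_width: 0.0919
gripper_force: 0.0
t: 14.8
ee_pos: [0.4072, -0.3439, 0.0804]
eef_rot: [2.313, 2.124, 0.0]
wrist_force: [1.3, -0.1, 0.3]
grip_width: 0.0146
gripper_force: 0.0
t: 15.3
ee_pos: [0.4073, -0.3439, 0.0804]
eef_rot: [2.312, 2.124, 0.0]
wrist_force: [0.4, 1.0, -1.2]
grip_width: 0.0099
gripper_force: 25.0
t: 16.3
ee_pos: [0.4072, -0.3439, 0.2213]
eef_rot: [2.312, 2.123, 0.0]
wrist_force: [0.5, -0.4, -1.8]
grip_width: 0.0102
gripper_force: 25.0
t 16.3 pos [ 0.4072 -0.3439  0.2213] shift [367.6  81.1   0.8] turn [  0.12   0.12 -12.44] gw 0.0102 gf 25.0 wf [ 0.5 -0.4 -1.8]
```

```bash
python3 -m pendant '[[[-1,8,2,0,0,0,0],[-1,25,5,0,0,0,-1],[-1,50,11,0,0,0,-2],[-1,82,18,0,0,0,-3],[-1,115,25,0,0,0,-4],[-1,148,33,0,0,0,-5.5],[-1,181,40,0,0,0,-7],[-1,214,47,0,0,0,-8.5],[-1,247,54,0,0,0,-10],[-1,277,61,0,0,0,-11],[-1,304,67,0,0,0,-12],[-1,326,72,0,0.1,0.1,-12.4]]]'; python3 -m pendant '[[[-1,0,0,0,0,0,0],[-1,0,0,0,0,0,0],[-1,0,0,0,0,0,0],[-1,0,0,0,0,0,0]]]'; python3 go.py .5193 .0155 .195 .132
```

```text
t: 17.3
ee_pos: [0.5057, -0.0205, 0.2196]
eef_rot: [-2.062, -2.366, -0.0]
wrist_force: [0.3, 0.0, -1.7]
grip_width: 0.0097
gripper_force: 25.0
t: 17.63
ee_pos: [0.5058, -0.0257, 0.2197]
eef_rot: [-2.071, -2.36, 0.002]
wrist_force: [-0.4, 0.6, -2.4]
grip_width: 0.0099
gripper_force: 25.0
t 17.63 pos [ 0.5058 -0.0257  0.2197] shift [39.  18.8 24.7] turn [-0.1  -0.03 -0.08] gw 0.0099 gf 25.0 wf [-0.4  0.6 -2.4]
```

```bash
python3 -m pendant '[[[-1,5,2,3,0,0,0],[-1,13,6,8,0,0,0],[-1,22,11,14,0,0,0],[-1,31,15,20,0,0,0],[-1,37,18,24,0,0,0],[-1,39,19,25,0,0,0],[-1,39,19,25,0,0,0],[-1,39,19,25,0,0,0],[-1,39,19,25,0,0,0],[-1,39,19,25,0,0,0]]]';  python3 - <<'E'
from h import *
from cell import optics
for n in("side","top"): cv2.imwrite(f"pics/{n}3.png",optics.read_camera(n)[...,::-1])
sheet("pics/c5.png",[(crop("pics/top3.png",235,185,80,60,5),0,0),(crop("pics/side3.png",240,190,79,85,5),405,0)])
E
python3 go.py .5193 .0155 .195 .132
```

```text
t: 18.47
ee_pos: [0.5203, 0.0156, 0.1955]
eef_rot: [-2.072, -2.361, -0.0]
wrist_force: [0.5, -0.1, -1.6]
grip_width: 0.0101
gripper_force: 25.0
t 18.57 pos [0.5203 0.0157 0.1955] shift [-0.1 -1.   0.5] turn [-0.   -0.02 -0.07] gw 0.01 gf 25.0 wf [-0.1  0.6 -2.9]
```

View pics/c5.png

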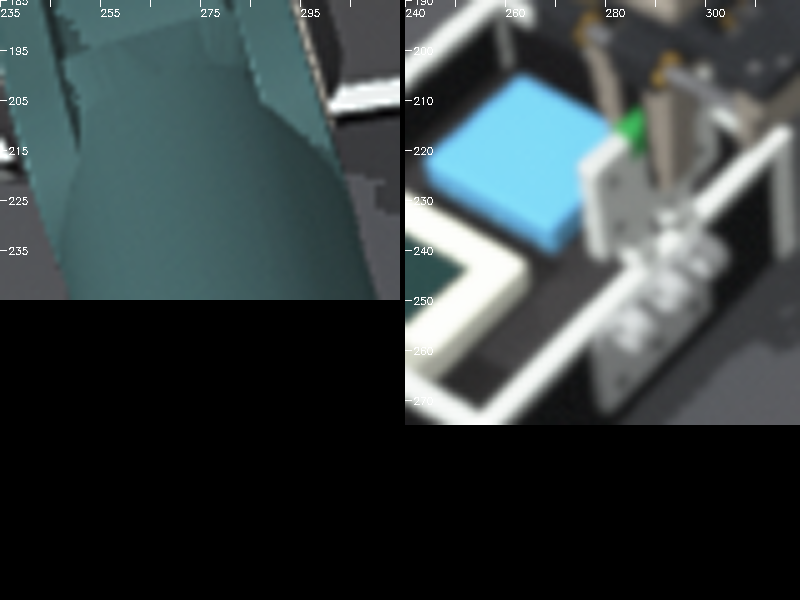

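```bash
python3 - <<'E'
from m import *
s=10;x0,y0=272,205
im=cv2.resize(cv2.imread("pics/side3.png")[y0:y0+60,x0:x0+40],None,fx=s,fy=s,interpolation=cv2.INTER_CUBIC)
def pose(x,y,z,a): 
    c,sn=np.cos(a),np.sin(a); return lambda l:np.array([x+c*l[0]-sn*l[1],y+sn*l[0]+c*l[1],z+l[2]])
def pl(img,P,pts,col):
    p=(proj(S,[P(l) for l in pts])-[x0-.5,y0-.5])*s-.5
    cv2.polylines(img,[p.round().astype(int)],False,col,1)
th=np.linspace(0,2*np.pi,40)
def tube(img,P,yc,col):
    for y in(yc-.006,yc+.006): pl(img,P,[(.01*np.cos(t),y,.01*np.sin(t)) for t in th],col)
def leaf(img,P,col):
    for x in(-.005,.005): pl(img,P,[(x,-.042,.018),(x,.042,.018),(x,.042,.078),(x,-.042,.078),(x,-.042,.018)],col)
    for y in(-.0145,.0145): tube(img,P,y,col)
a=.132; L=pose(.5203-np.sin(a)*.002,.0157+np.cos(a)*.002,.1955-.058,a); H=pose(.5193,.0155,.09,a)
b=im.copy(); leaf(b,L,(0,0,255))
for y in(-.029,0,.029): tube(b,H,y,(255,0,255))
pl(b,H,[(.012,-.042,0),(.012,.042,0)],(255,0,255))
cv2.imwrite("pics/c6.png",np.hstack([im,b]))
print(proj(S,[L((-.005,.042,.078)),L((-.005,.042,.018)),H((0,0,0)),H((0,.03,0)),H((.03,0,0)),H((0,0,.03))]).round(2))
E
```

```text
[[277.73 223.66]
 [280.12 241.38]
 [292.76 247.2 ]
 [284.98 254.77]
 [283.5  241.86]
 [291.91 239.2 ]]
```

View pics/c6.png

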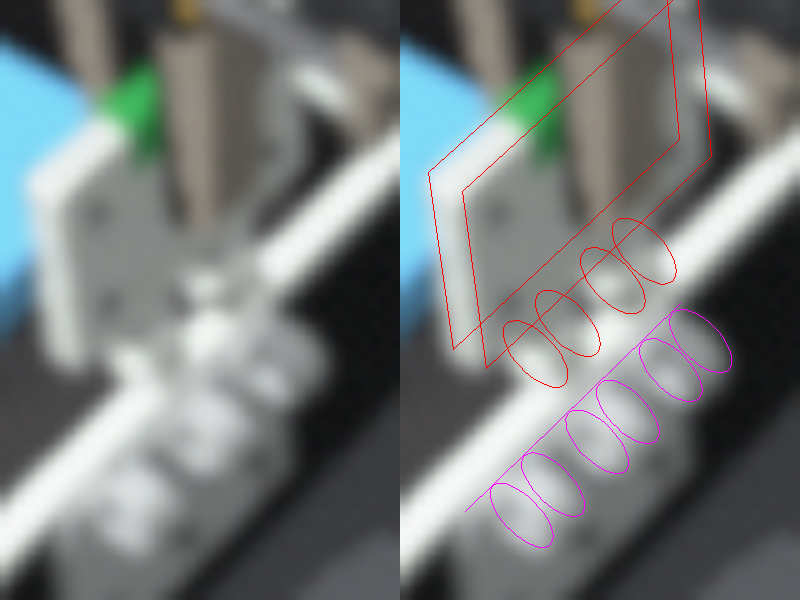

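The side overlay shows the leaf and the fixed knuckles shifted by the same small amount (about −0.5, +0.6 px) from the model. So relative to the hinge, the leaf sits about 2 mm towards +y of the TCP, and the TCP target is about (0.5195, 0.0135, 0.1485).

```bash
python3 go.py .5195 .0135 .1485 .132
```

```text
t 18.57 pos [0.5203 0.0157 0.1955] shift [-2.1 -1.  47. ] turn [-0.   -0.02 -0.07] gw 0.01 gf 25.0 wf [-0.1  0.6 -2.9]
```

```bash
python3 -m pendant '[[[-1,-1,-0.5,2,0,0,0],[-1,-2,-1,5,0,0,0],[-1,-2,-1,8,0,0,0],[-1,-2,-1,12,0,0,0],[-1,-2,-1,16,0,0,0],[-1,-2,-1,20,0,0,0],[-1,-2,-1,23,0,0,0],[-1,-2,-1,25,0,0,0],[-1,-2,-1,25,0,0,0],[-1,-2,-1,25,0,0,0]]]'; python3 -m pendant '[[[-1,0,0,1,0,0,0],[-1,0,0,2,0,0,0],[-1,0,0,3,0,0,0],[-1,0,0,4,0,0,0],[-1,0,0,5,0,0,0],[-1,0,0,6,0,0,0],[-1,0,0,6,0,0,0],[-1,0,0,6,0,0,0]]]';python3 go.py .5195 .0135 .1485 .132
```

```text
t: 19.4
ee_pos: [0.5194, 0.0141, 0.1702]
eef_rot: [-2.07, -2.362, -0.0]
wrist_force: [0.1, -0.6, -2.9]
grip_width: 0.01
gripper_force: 25.0
t: 20.07
ee_pos: [0.5194, 0.014, 0.1642]
eef_rot: [-2.07, -2.362, -0.0]
wrist_force: [0.2, -0.4, -1.8]
grip_width: 0.0098
gripper_force: 25.0
t 20.07 pos [0.5194 0.014  0.1642] shift [-0.6  0.  15.7] turn [-0.03 -0.04 -0.03] gw 0.0098 gf 25.0 wf [ 0.2 -0.4 -1.8]
```

No contact 4 mm into the gaps; continue slowly.

```bash
python3 -m pendant '[[[-1,-0.4,0,1,0,0,0],[-1,-0.4,0,2,0,0,0],[-1,-0.4,0,3,0,0,0],[-1,-0.4,0,4,0,0,0],[-1,-0.4,0,5,0,0,0],[-1,-0.4,0,6,0,0,0],[-1,-0.4,0,7,0,0,0],[-1,-0.4,0,8,0,0,0],[-1,-0.4,0,8,0,0,0],[-1,-0.4,0,8,0,0,0]]]';  python3 go.py .5195 .0135 .1485 .132;  python3 -m pendant '[[[-1,0,0,1,0,0,0],[-1,0,0,2,0,0,0],[-1,0,0,3,0,0,0],[-1,0,0,4,0,0,0],[-1,0,0,5,0,0,0],[-1,0,0,6,0,0,0],[-1,0,0,7,0,0,0],[-1,0,0,7.6,0,0,0],[-1,0,0,7.6,0,0,0],[-1,0,0,7.6,0,0,0]]]';  python3 - <<'E'
from m import *
for n in("side","top"): cv2.imwrite(f"pics/{n}4.png",optics.read_camera(n)[...,::-1])
s=10;x0,y0=272,215
im=cv2.resize(cv2.imread("pics/side4.png")[y0:y0+60,x0:x0+40],None,fx=s,fy=s,interpolation=cv2.INTER_CUBIC)
a=.132
def pose(x,y,z): 
    c,sn=np.cos(a),np.sin(a); return lambda l:np.array([x+c*l[0]-sn*l[1],y+sn*l[0]+c*l[1],z+l[2]])
b=im.copy();H=pose(.5193,.0155,.09)
def pl(pts,col):
    p=(proj(S,[H(l) for l in pts])+[-.5,.6]-[x0-.5,y0-.5])*s-.5
    cv2.polylines(b,[p.round().astype(int)],False,col,1)
th=np.linspace(0,2*np.pi,40)
for yc,col in((-.029,(255,0,255)),(0,(255,0,255)),(.029,(255,0,255)),(.0145,(0,0,255)),(-.0145,(0,0,255))):
    for y in(yc-.006,yc+.006): pl([(.01*np.cos(t),y,.01*np.sin(t)) for t in th],col)
for x in(-.005,.005): pl([(x,-.042,.018),(x,.042,.018),(x,.042,.078),(x,-.042,.078),(x,-.042,.018)],(0,0,255))
cv2.imwrite("pics/c7.png",np.hstack([im,b]))
E
python3 go.py .5195 .0135 .1485 .132
```

```text
t: 20.9
ee_pos: [0.5194, 0.0137, 0.1562]
eef_rot: [-2.07, -2.362, -0.0]
wrist_force: [0.5, -0.3, -1.9]
grip_width: 0.0099
gripper_force: 25.0
t 20.9 pos [0.5194 0.0137 0.1562] shift [-0.2  0.   7.7] turn [-0.03 -0.04 -0.03] gw 0.0099 gf 25.0 wf [ 0.5 -0.3 -1.9]
t: 21.73
ee_pos: [0.5195, 0.0136, 0.1486]
eef_rot: [-2.07, -2.362, -0.0]
wrist_force: [0.2, -0.9, -2.4]
grip_width: 0.0101
gripper_force: 25.0
t 21.83 pos [0.5195 0.0137 0.1487] shift [-0.2 -0.   0.2] turn [-0.02 -0.04 -0.03] gw 0.0097 gf 25.0 wf [ 0.3 -0.  -1.4]
```

View pics/c7.png

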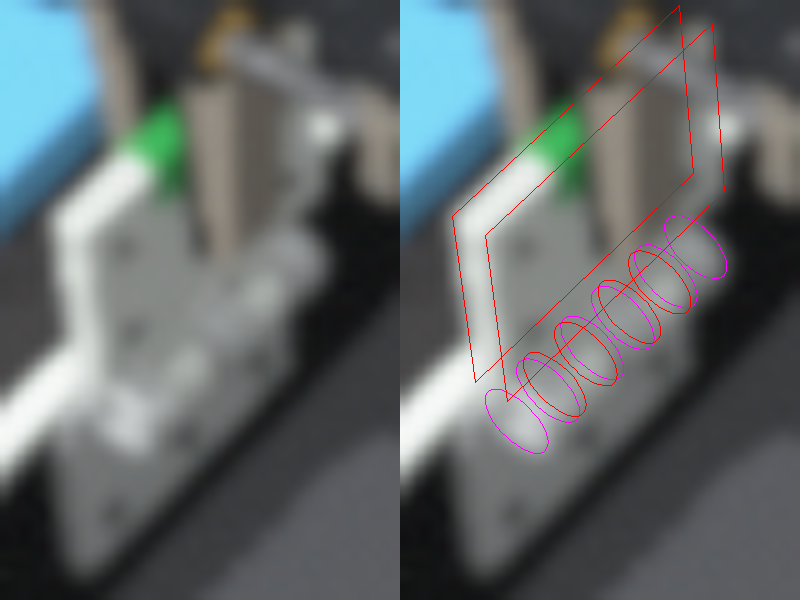

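The side view shows the leaf's knuckles seated in the gaps, and the outline matches the aligned pose within about 0.3 px. I'll let it settle and check the forces.

```bash
python3 -m pendant '[[[-1,0,0,0,0,0,0],[-1,0,0,0,0,0,0],[-1,0,0,0,0,0,0],[-1,0,0,0,0,0,0],[-1,0,0,0,0,0,0],[-1,0,0,0,0,0,0]]]'; python3 - <<'E'
from m import *
from cell import read_state
F=[]
for i in range(12): im=optics.read_camera("top"); F.append(read_state()["wrist_force"])
F=np.array(F);print(F.mean(0).round(2),F.std(0).round(2))
# drift of bystanders in the side view
a=cv2.imread("pics/side0.png").astype(int);b=optics.read_camera("side")[...,::-1].astype(int)
for n,x,y,w,h in(("pin",315,298,22,42),("driver",335,252,88,22),("jar",316,160,28,42),("beaker",164,266,36,40),("redleaf",165,310,50,45)):
    r=b if n!="redleaf" else b; ref=a if n!="redleaf" else cv2.imread("pics/side2.png").astype(int)
    print(n,np.abs(r-ref)[y:y+h,x:x+w].mean().round(1))
E
```

```text
t: 22.33
ee_pos: [0.5195, 0.0137, 0.1487]
eef_rot: [-2.07, -2.362, -0.0]
wrist_force: [-0.3, -0.1, -1.7]
grip_width: 0.0098
gripper_force: 25.0
[-0.26 -0.02 -1.65] [0.41 0.55 0.41]
pin 3.5
driver 2.5
jar 2.8
beaker 3.2
redleaf 0.6
```

No lateral load, only the leaf's weight, and the bystanders haven't moved. I'll hand in.

```bash
python3 -c "
from cell import arm; print(arm.hand_in())"
```

```text
the job is handed in; nothing more can be done
None
```

I handed the job in at about 23 s of the 59 s; no verdict came back. By my own checks, the red leaf stands released in the nest, the green leaf is held lined up in the hinge with no contact load felt, and the pin, screwdriver, beaker and jar look unmoved.

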